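Set a control unit to the scribed line of a probing jig

TASK

Clear the loose plug that lies between the side lines of the jig plate, in the way of the control unit, into the small grey tray. Then slide the unit along the plate, under the crossbar, until its front edge lies exactly along the scribed cross line, square to it and between the two side lines, without lifting the unit. Last, swing the keeper arm fully over the unit to its stop; do not touch the hanging probes and leave everything else where it is.

Things in the scene. Friction and masses are not known exactly. Their poses are not given: they have to be found in the camera images.
- jig: Fixed aluminium plate, 300 (x) x 290 (y) x 12 mm, its top 12 mm above the bench. Origin on the bench; the plate spans x -170 to +130 and y -145 to +145 mm of this frame. +x is the direction in which the unit is to be slid (roughly to the robot's left). Dark scribed lines: two side lines along x at y = -90 and +90 mm, and the cross line at x = +70 mm. No line has a stop.
- line (a point): Middle of the scribed cross line, on the plate's top; axes as the jig's, so the line runs along this frame's y and the unit comes from -x.
- bar (a point): Middle of the black crossbar over the jig plate, axes as the jig's. The bar is 20 x 20 mm, runs along jig y at jig x = -35 to -15 mm, from 95 to 115 mm above the bench, on two 20 mm square posts centred at jig x -25, y -127 and +127 mm.
- probes: Five upright blue probe pens in the crossbar, 9 mm thick, delicate, fixed to the jig, 18 mm apart along jig y (-36 to +36 mm), at jig x = -25 mm. Origin at the middle pen's tip, 64 mm above the bench; the pens reach up to 167 mm above the bench.
- unit: Control unit: flat cast aluminium housing, green board on top, two black sockets on its right (-y) side; 0.3 to 0.65 kg, loose on the plate. Origin under its middle. Housing x -55 to +55, y -50 to +70, 35 mm high; sockets y -70 to -50, x -46 to +46, 28 mm high. +x side: front edge; -x side: plain flat rear face, to be pushed. Starts short of the line, turned up to 0.2 rad. Stops when the push stops.
- unit_front_left (a point): Lower front corner of the unit's housing, left (+y) end of its front edge.
- unit_front_right (a point): Lower front corner of the unit's housing, right (-y) end of its front edge.
- plug: Loose black connector plug lying on the jig plate between the side lines, ahead of the unit, at the cross line. 36 (x) x 22 (y) x 24 mm high, with a 3 mm rib along the top (27 mm in all), 30 g. Origin under its middle.
- tray: Fixed open grey tray, 110 x 110 x 35 mm high, walls and floor 4 mm, on the bench to one side of the jig (left or right). Origin under its middle, on the bench.
- keeper (a joint): Steel keeper arm on a pivot post (axis vertical, at jig x +40, y +110 mm). 0: points along jig +x; swings clockwise seen from above to 1.57 (its stop), pointing along jig -y over the unit. Starts at 0.2 to 0.6. Friction 0.05 N m; stays where left. Arm 16 mm wide, reaches 64 mm from the pivot, underside 51, top 59 mm above the bench (unit's top: 47). Post 20 mm thick.
- keeper_pin (a point): Top of the round upright pin of the keeper arm, 12 mm in diameter, 50 mm from the pivot; the pin stands from 59 to 95 mm above the bench. Push it sideways, or grip it, to swing the arm.
- spare_plug: Second, like plug on the jig plate, outside the side line on the jig's -y side, beyond the cross line; leave alone. Same size.
- screw_tin: Small steel tin, 32 mm in diameter, 24 mm high, on the jig plate outside the side line on the jig's +y side; leave alone.
- interface_box: Black box 110 x 90 x 40 mm on the bench on the jig's other side from the tray; leave alone.
- cleaner: White bottle, 50 mm in diameter, 130 mm high, left rear of the bench; leave alone.
- tape_roll: Yellow tape roll, 80 mm in diameter, 20 mm high, right rear; leave alone.

How it is judged (in metres and radians):
On the way, in this order (a step that is already met when the one before it is completed fails the run):
1. the plug lies in the tray, let go (x of plug in the frame of tray between -0.05 and 0.05 m and y of plug in the frame of tray between -0.05 and 0.05 m and z of plug in the frame of tray below 0.033 m and contact force between the fingers and plug below 0.1 N), for 0.2 s.
2. the unit's front edge lies on the cross line, let go (x of unit_front_left in the frame of line between -0.003 and 0.003 m and x of unit_front_right in the frame of line between -0.003 and 0.003 m and y of unit in the frame of line between -0.022 and 0.022 m and z of unit in the frame of line below 0.004 m and contact force between the fingers and unit below 0.1 N and linear speed of unit below 0.01 m/s), for 0.2 s.
3. the keeper arm is swung over the unit to its stop (value of joint keeper above 1.45 rad), for 0.2 s.
At the end, for the whole second after the job is handed in: The plug is in the tray; both front corners of the unit's housing are within 3 mm of the cross line and the unit's middle within 22 mm of the plate's middle line, flat on the plate and at rest; the keeper arm is at 1.45 rad or more (stop at 1.57) (all of step 1 and all of step 2 and value of joint keeper above 1.45 rad); the robot touches nothing.
It fails at once if a bystander is moved by more than 20 mm (distance of any of spare_plug, screw_tin, interface_box, cleaner, tape_roll from where it was at the start of the episode above 0.02 m).
It fails at once if the unit is lifted off the plate (its middle or an end of its front edge by more than 12 mm) (z of any of unit, unit_front_left, unit_front_right in the frame of line above 0.012 m).
It fails at once if the probes are touched (more than 1 N) (contact force between probes and anything else above 1 N).
It also fails if it takes over 72 s, if anything falls off the work surface, if the arm or the gripper's body presses on something with over 40 N, if the wrist force passes 120 N, or if a joint passes its speed limit or range.

ROBOT

A 6-joint arm with a two-finger parallel gripper is mounted at the origin on the work surface. World frame = base frame: x ahead of the robot, y to its left, z up, the work surface at z = 0. Lengths are in mm, angles in rad, forces in N, time in s.
With the tool pointing down it reaches from about 300 to 775 mm from the base axis. Payload 14.6 kg.
Tool frame: the origin (TCP) lies at the very end of the fingers, on their centre line; the grasp point (between the pads) lies 19 mm behind it; z points along the fingers, y is the direction in which the jaws open and shut (so a half turn about z gives the same grasp; the last joint's range is limited). The gripper opens to 94 mm and grips with 3 to 60 N. Pads are 16 mm wide; open, the fingers measure 119 mm over their backs; the gripper's body (75 mm by 177 mm) begins 78 mm behind the grasp point.
Start: joints at [-1.413, 0.3, 1.521, -0, 1.321, -0.067], TCP at [122.595, -536.153, 205.446] pointing down, gripper open.
Joint ranges: [-3.03, 3.03], [-0.79, 2.21], [0.23, 2.52], [-1.04, 4.18], [0, 3.07], [-2.55, 2.55]. Speed limits (rad/s): [2.22, 2.22, 2.57, 3.14, 3.14, 3.14].

INTERFACE

Orientations are given as [roll, pitch, yaw] about the fixed x, y, z axes, in that order (R = Rz(yaw) Ry(pitch) Rx(roll)).
In Python, from cell import manip gives the robot as it stands.
- The arm moves only by the shell command python3 -m pendant 'ROWS' [FORCE]. ROWS is JSON, a list of rows, each an object with "claw": the finger opening in m, from 0 to 0.094; "delta_pos": the shift along the tool's x, y, z in m, a list of three; "rotation": the turn, a rotation vector about the tool's x, y, z in rad, a list of three. A call has 1 to 10 rows; each row is the pose to reach, as a shift and turn from the pose measured when the call began, along the tool's axes at that moment; what a row does not reach only later rows make up. A row lasts 1/8 s, in which the tool goes at most 62.5 mm and 10.7 degrees, less where a joint would pass 70% of its speed; a pose out of reach is approached as far as the arm can. A call with a gripper value outside its range is refused whole. The fingers move at their own pace and stop on an object; FORCE is the grip in N (left out, the last holds). Time passes only in rows, so rows that repeat a pose let the fingers close. It gives the time, the measured TCP pose, the force and the opening at its end, in the units of the state.
- manip.read_state(): the state, without advancing time (a new reading comes with each control period).
- manip.camera(name): name is "side" or "top" or "wrist"; returns the picture (480x640x3 uint8, red, green, blue); there is no depth.
- manip.camera_model(name): a dict with "fx", "fy", "cx", "cy" (pixels), "cam_to_world" (4x4, takes a point from camera to world coordinates); the wrist camera has in their place "T_tool_cam" (4x4, takes a point from camera to tool coordinates, whose origin is the TCP and whose axes are the flange's). Camera axes: x right, y up, looking along -z (the intrinsics and any distortion apply to the point x, -y, -z); pixel columns grow to the right and rows downward; lengths in mm; the calibration is good to about 2 mm. A picture is of the moment at which its call begins: read the wrist's pose just before it. camera_model takes no time and is no camera call.
- manip.sign_off(): hands the job in, once; it reports no verdict.
The state is a dict: "clock": time; "joints": joint angles; "qd": joint speeds; "effort": joint torques, N m; "eef_pos": TCP position; "eef_rot": TCP orientation; "wrist_force": force on the tool from outside, world axes, zero at the start; "moment": the same for the moment, N m; "finger_gap": finger opening in mm.
Only numpy, scipy, OpenCV 4.12 (cv2) and the standard library are available. Lean on these libraries where they do the work, as an engineer would, in place of code of your own. Each camera call takes 0.05 s, during which the arm holds its last target.

## Working session

There is one attempt and no reset: what is moved stays moved. The work goes in short steps, Python scripts to look and compute and a shell command to move; the robot and the scene stay as the last step left them, time stands still between calls to the robot, and variables do not carry over. Pictures are saved under pics/ and viewed, and the job is handed in when it is done.

```bash
ls; mkdir -p pics; python3 - <<'E'
from cell import manip
import cv2,json
print(manip.read_state())
for n in ["side","top","wrist"]:
    im=manip.camera(n); cv2.imwrite(f"pics/{n}0.png",im[:,:,::-1])
    m=manip.camera_model(n); print(n,m)
E
```

```text
pics
{'clock': 0.0, 'joints': array([-1.41258148e+00,  3.00470214e-01,  1.52156979e+00, -6.92662717e-06,
        1.32072242e+00, -6.65860478e-02]), 'qd': array([ 0.00027659,  0.00115498,  0.00111995,  0.00056205,  0.00168364,
       -0.00136194]), 'effort': array([ 2.17707951e-03, -5.31812382e+01, -3.52734160e+01,  7.09411385e-02,
        2.44986912e-02, -9.14243333e-05]), 'eef_pos': array([ 122.56281736, -535.8986684 ,  204.89159911]), 'eef_rot': array([-3.14042503e+00, -7.11385048e-05,  2.24802573e-01]), 'wrist_force': array([-0.16852821,  0.90846483, -0.3913717 ]), 'moment': array([-0.0249244 , -0.05427263,  0.03038656]), 'finger_gap': 93.39298498281086}
side {'fx': 526.5514914457267, 'fy': 526.5514914457267, 'cx': 315.1632158234769, 'cy': 236.56653307005766, 'cam_to_world': array([[ 9.15409282e-01,  2.28156681e-01, -3.31617816e-01,
         2.45247773e+02],
       [-4.02491459e-01,  5.08294524e-01, -7.61339151e-01,
        -7.72238298e+02],
       [-5.14509375e-03,  8.30410264e-01,  5.57128640e-01,
         6.55436154e+02],
       [ 0.00000000e+00,  0.00000000e+00,  0.00000000e+0
[... 260 characters left out ...]
1,  3.39702167e-03, -1.59946926e-02,
        -1.27935166e+01],
       [-1.50449810e-02,  1.92010376e-01,  9.81277567e-01,
         1.11942346e+03],
       [ 0.00000000e+00,  0.00000000e+00,  0.00000000e+00,
         1.00000000e+00]])}
wrist {'fx': 415.94097884425025, 'fy': 415.94097884425025, 'cx': 321.5958539230046, 'cy': 241.00251634233146, 'T_tool_cam': array([[ 2.41711251e-04,  9.68990778e-01,  2.47096769e-01,
         7.06066889e+01],
       [ 9.99999530e-01, -4.66306209e-04,  8.50416947e-04,
        -3.93626554e-01],
       [ 9.39268937e-04,  2.47096447e-01, -9.68990435e-01,
        -1.79862453e+02],
       [ 0.00000000e+00,  0.00000000e+00,  0.00000000e+00,
         1.00000000e+00]])}
```

View pics/top0.png

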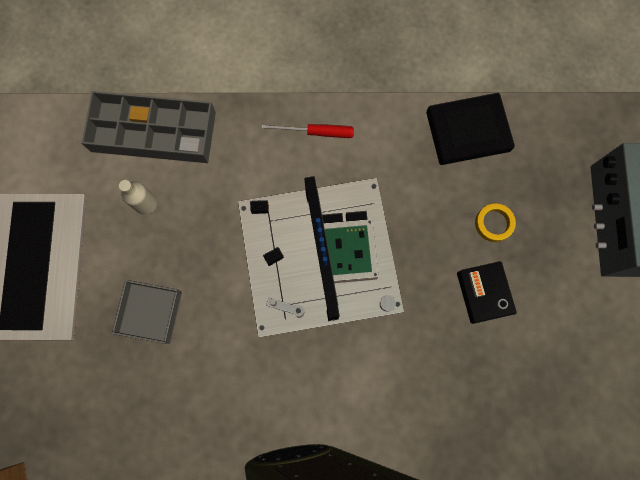

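View pics/side0.png

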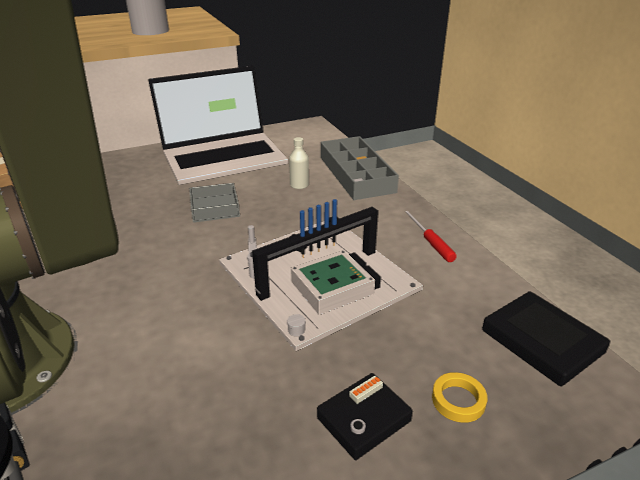

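View pics/wrist0.png

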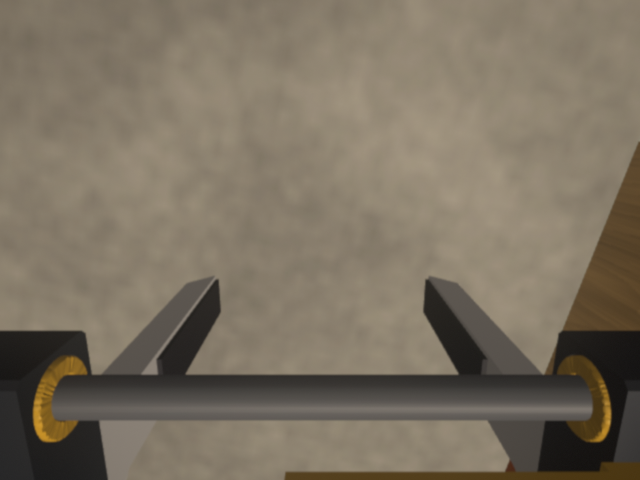

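```bash
cat > h.py <<'E'
import numpy as np, cv2
from cell import manip
def proj(name,P,T=None):
    m=manip.camera_model(name); C=m["cam_to_world"] if T is None else T@m["T_tool_cam"]
    P=np.atleast_2d(P).astype(float); c=(np.linalg.inv(C)@np.c_[P,np.ones(len(P))].T)[:3]
    return np.c_[m["fx"]*c[0]/-c[2]+m["cx"], m["fy"]*-c[1]/-c[2]+m["cy"]]
def back(name,uv,z,T=None):
    m=manip.camera_model(name); C=m["cam_to_world"] if T is None else T@m["T_tool_cam"]
    uv=np.atleast_2d(uv).astype(float)
    d=np.c_[(uv[:,0]-m["cx"])/m["fx"],-(uv[:,1]-m["cy"])/m["fy"],-np.ones(len(uv))]@C[:3,:3].T
    o=C[:3,3]; return o+d*((z-o[2])/d[:,2])[:,None]
from scipy.spatial.transform import Rotation as R
def tool(s):
    T=np.eye(4); T[:3,:3]=R.from_euler('xyz',s["eef_rot"]).as_matrix(); T[:3,3]=s["eef_pos"]; return T
def crop(f,x0,y0,x1,y1,k,out):
    im=cv2.imread(f)[y0:y1,x0:x1]; cv2.imwrite(out,cv2.resize(im,None,fx=k,fy=k,interpolation=cv2.INTER_CUBIC))
E
python3 - <<'E'
from h import *
crop("pics/top0.png",225,165,425,345,4*.8,"pics/c1.png")
crop("pics/top0.png",225,165,325,240,8,"pics/c2.png")
crop("pics/top0.png",225,240,325,315,8,"pics/c3.png")
E
```

```text
(no output)
```

View pics/c1.png

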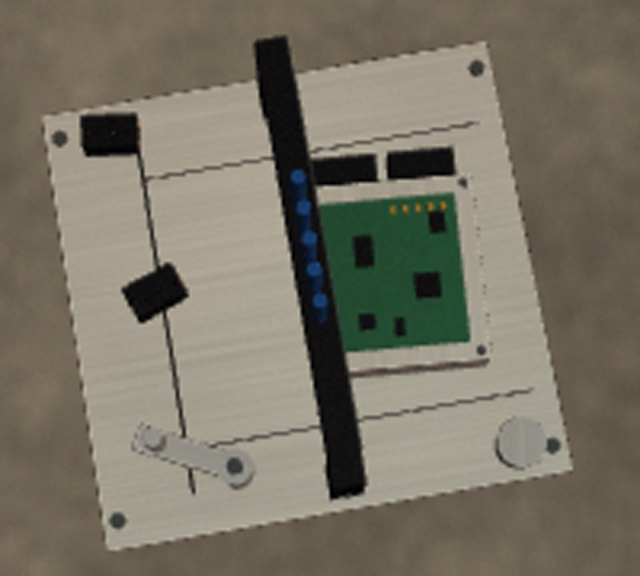

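```bash
cat >> h.py <<'E'
from scipy.optimize import least_squares
def J2W(j,p):
    x,y,a=j; p=np.atleast_2d(p).astype(float); c,s=np.cos(a),np.sin(a)
    return np.c_[x+c*p[:,0]-s*p[:,1], y+s*p[:,0]+c*p[:,1], p[:,2]]
def fit(name,P,uv,x0,T=None):
    r=least_squares(lambda j:(proj(name,J2W(j,P),T)-uv).ravel(),x0)
    return r.x, (proj(name,J2W(r.x,P),T)-uv)
def W2J(j,p):
    p=np.atleast_2d(p)[:,:2]-np.array(j[:2]); c,s=np.cos(j[2]),np.sin(j[2]); return np.c_[c*p[:,0]+s*p[:,1],-s*p[:,0]+c*p[:,1]]
E
python3 - <<'E'
from h import *
c=lambda l:np.array(l,float)/3.2+[225-.5+.5/3.2,165-.5+.5/3.2]
P=[[130,-145,12],[-170,-145,12],[-170,145,12],[130,145,12]]
j,r=fit("top",P,c([[42,115],[487,42],[572,468],[107,550]]),[400,0,1.6]); print(j,r)
b=back("top",c([[155,293]]),39); print("plug",b,W2J(j,b))
pc=back("top",c([[122,292],[170,263],[188,293],[140,322]]),37); print(W2J(j,pc))
U=[[-55,-50],[-55,70]]
uc=back("top",c([[470,175],[490,362]]),47);print("unit",W2J(j,uc))
t=back("top",[[[147.5,312]],[[125,281]],[[182,290]],[[167,343]],[[112,334]]][0],35);print(t)
tr=back("top",[[125,281],[182,290],[167,343],[112,334]],35);print(tr,tr.mean(0))
print("pin",W2J(j,back("top",c([[153,439]]),95)),"pivot",W2J(j,back("top",c([[234,466]]),60)))
print("tin",W2J(j,back("top",c([[521,441]]),36)),"spare",W2J(j,back("top",c([[109,134]]),39)))
E
```

```text
[579.52657711  13.52402189   1.74552856] [[-0.08539502 -0.20595841]
 [-0.14535729 -0.69589571]
 [ 0.41541681  0.64661409]
 [-0.19887841  0.15522274]]
plug [[574.57679024  86.52938576  39.        ]] [[72.75421325 -7.81716045]]
[[ 93.44901084 -12.4191878 ]
 [ 60.46656885 -25.77489604]
 [ 52.2098027   -4.63919329]
 [ 85.09934496   8.60954421]]
unit [[-136.95267307  -47.47049722]
 [-126.68593665   72.41752885]]
[[460.87992545 336.28944516  35.        ]]
[[523.19146241 386.17074494  35.        ]
 [505.42188656 269.31164181  35.        ]
 [399.96291358 293.51466966  35.        ]
 [416.93152184 404.35677699  35.        ]] [461.3769461  338.33845835  35.        ]
pin [[84.08972886 89.6478232 ]] pivot [[ 40.48502534 110.34574238]]
tin [[-137.65087615  123.09091894]] spare [[  86.04016335 -115.978195  ]]
```

```bash
python3 - <<'E'
from h import *
crop("pics/top0.png",315,200,395,290,6,"pics/c4.png")
crop("pics/top0.png",100,265,200,355,6,"pics/c5.png")
E
```

```text
(no output)
```

View pics/c4.png

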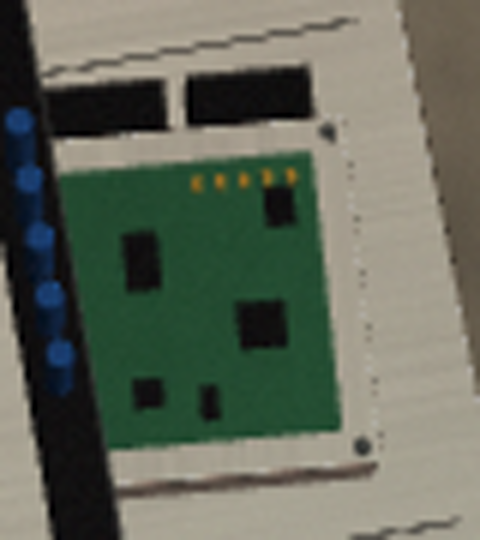

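View pics/c5.png

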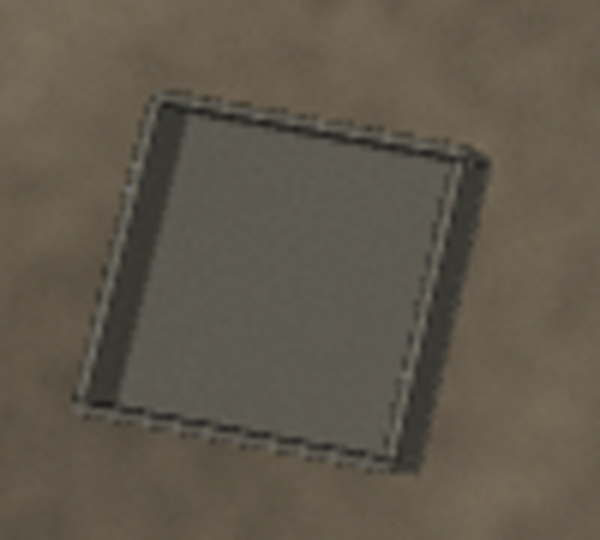

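```bash
cat >> h.py <<'E'
JIG=np.array([579.53,13.52,1.74553])
def pose(x,y,z,yaw,tilt=0):
    # tool x heading 'yaw', tool z down then leaned toward tool-x heading by tilt
    T=np.eye(4); r=R.from_euler('z',yaw)*R.from_euler('x',np.pi)*R.from_euler('y',tilt)
    T[:3,:3]=r.as_matrix(); T[:3,3]=[x,y,z]; return T
def delta(T,s=None):
    s=s or manip.read_state(); T0=tool(s); D=np.linalg.inv(T0)@T
    print("d",np.round(D[:3,3]/1000,4).tolist(),"rot",np.round(R.from_matrix(D[:3,:3]).as_rotvec(),4).tolist())
E
python3 - <<'E'
from h import *
w=J2W(JIG,[72.7,-8.2,0])[0]; print(w)
print(pose(0,0,0,2.13,.3)[:3,2])
delta(pose(w[0],w[1],205,2.13))
E
```

```text
[574.96654264  86.53852407   0.        ]
[-0.15677682  0.25050593 -0.95533649]
d [0.5798, -0.506, 0.0005] rot [-0.0005, -0.0009, -1.9052]
```

```bash
A='{"claw":0.06,"delta_pos":[0.580,-0.506,0.0],"rotation":[0,0,-1.905]}'; python3 -m pendant '[{"claw":0.06,"delta_pos":[0.580,-0.506,0.0],"rotation":[0,0,-1.905]},{"claw":0.06,"delta_pos":[0.580,-0.506,0.0],"rotation":[0,0,-1.905]},{"claw":0.06,"delta_pos":[0.580,-0.506,0.0],"rotation":[0,0,-1.905]},{"claw":0.06,"delta_pos":[0.580,-0.506,0.0],"rotation":[0,0,-1.905]},{"claw":0.06,"delta_pos":[0.580,-0.506,0.0],"rotation":[0,0,-1.905]},{"claw":0.06,"delta_pos":[0.580,-0.506,0.0],"rotation":[0,0,-1.905]},{"claw":0.06,"delta_pos":[0.580,-0.506,0.0],"rotation":[0,0,-1.905]},{"claw":0.06,"delta_pos":[0.580,-0.506,0.0],"rotation":[0,0,-1.905]},{"claw":0.06,"delta_pos":[0.580,-0.506,0.0],"rotation":[0,0,-1.905]},{"claw":0.06,"delta_pos":[0.580,-0.506,0.0],"rotation":[0,0,-1.905]}]'
python3 - <<'E'
from h import *
w=J2W(JIG,[72.7,-8.2,0])[0]
delta(pose(w[0],w[1],205,2.13))
E
```

```text
clock: 1.4
eef_pos: [490.9, -28.6, 205.5]
eef_rot: [3.141, -0.001, 2.106]
wrist_force: [0.3, -1.4, 0.3]
finger_gap: 60.0
d [0.0561, 0.131, 0.0006] rot [0.0005, -0.0006, -0.0239]
```

```bash
python3 -m pendant '[{"claw":0.06,"delta_pos":[0.056,0.131,0.0],"rotation":[0,0,-0.024]},{"claw":0.06,"delta_pos":[0.056,0.131,0.0],"rotation":[0,0,-0.024]},{"claw":0.06,"delta_pos":[0.056,0.131,0.0],"rotation":[0,0,-0.024]},{"claw":0.06,"delta_pos":[0.056,0.131,0.05],"rotation":[0,0,-0.024]},{"claw":0.06,"delta_pos":[0.056,0.131,0.05],"rotation":[0,0,-0.024]},{"claw":0.06,"delta_pos":[0.056,0.131,0.05],"rotation":[0,0,-0.024]}]'
python3 - <<'E'
from h import *
s=manip.read_state(); im=manip.camera("wrist"); cv2.imwrite("pics/w1.png",im[:,:,::-1]); T=tool(s); np.save("T1.npy",T)
print(s["eef_pos"],s["eef_rot"],s["joints"])
w=lambda p: proj("wrist",J2W(JIG,p),T)
print("plug pred",w([72.7,-8.2,39]),"line ends",w([[70,-90,12],[70,0,12],[70,90,12]]))
E
```

```text
clock: 2.15
eef_pos: [575.5, 86.3, 157.2]
eef_rot: [3.14, 0.0, 2.13]
wrist_force: [-0.5, -0.2, 0.6]
finger_gap: 59.7
[575.48523997  86.27943774 157.21268995] [3.14002061e+00 1.59843987e-05 2.12982085e+00] [ 8.55517614e-02  4.11289782e-01  1.48578981e+00  7.42079863e-04
  1.24310676e+00 -4.73711123e-01]
plug pred [[321.76899848 235.67870548]] line ends [[412.92724153 267.28580624]
 [310.91470146 227.08480829]
 [203.56355504 184.77997779]]
```

View pics/w1.png

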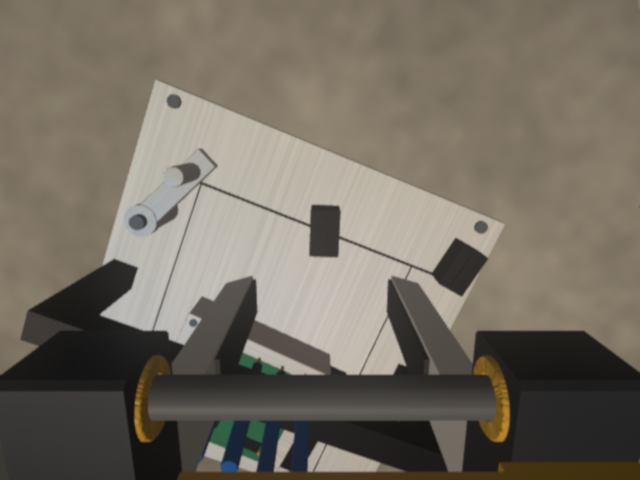

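```bash
python3 - <<'E'
from h import *
T=np.load("T1.npy")
b=back("wrist",[[325.5,236]],39,T)[0]; print(b,W2J(JIG,b))
crop("pics/w1.png",280,190,380,270,6,"pics/w1c.png")
delta(pose(b[0],b[1],60,2.13)); delta(pose(b[0],b[1],18,2.13))
E
```

```text
[577.42792695  87.79022465  39.        ] [[ 73.50473928 -10.84150748]]
d [0.0004, 0.002, 0.0977] rot [0.0026, 0.0005, -0.0003]
d [0.0005, 0.0019, 0.1397] rot [0.0026, 0.0005, -0.0003]
```

View pics/w1c.png

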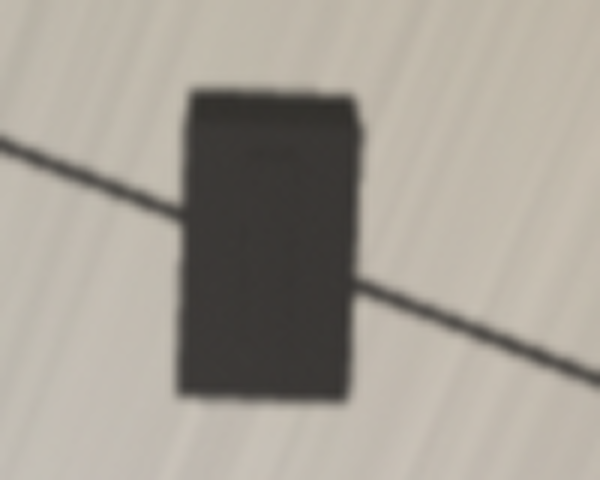

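```bash
python3 -m pendant '[{"claw":0.06,"delta_pos":[0.001,0.0017,0.05],"rotation":[0,0,0.0]},{"claw":0.06,"delta_pos":[0.001,0.0017,0.1],"rotation":[0,0,0.0]},{"claw":0.06,"delta_pos":[0.001,0.0017,0.128],"rotation":[0,0,0.0]},{"claw":0.06,"delta_pos":[0.001,0.0017,0.141],"rotation":[0,0,0]},{"claw":0.06,"delta_pos":[0.001,0.0017,0.141],"rotation":[0,0,0]},{"claw":0.0,"delta_pos":[0.001,0.0017,0.141],"rotation":[0,0,0]},{"claw":0.0,"delta_pos":[0.001,0.0017,0.141],"rotation":[0,0,0]},{"claw":0.0,"delta_pos":[0.001,0.0017,0.141],"rotation":[0,0,0]},{"claw":0.0,"delta_pos":[0.001,0.0017,0.141],"rotation":[0,0,0]},{"claw":0.0,"delta_pos":[0.001,0.0017,0.141],"rotation":[0,0,0]}]' 15
python3 - <<'E'
from h import *
s=manip.read_state(); im=manip.camera("wrist"); cv2.imwrite("pics/w2.png",im[:,:,::-1])
delta(pose(577,88,180,2.13)); delta(pose(461,340,180,2.6)); delta(pose(461,340,40,2.6));
E
```

```text
clock: 3.45
eef_pos: [577.0, 88.1, 16.8]
eef_rot: [3.139, 0.001, 2.13]
wrist_force: [-1.9, -1.3, 2.5]
finger_gap: 22.2
d [-0.0002, 0.0003, -0.1632] rot [0.0028, 0.0006, -0.0002]
d [0.275, 0.0356, -0.1632] rot [0.0026, 0.0012, -0.4702]
d [0.2751, 0.0352, -0.0232] rot [0.0026, 0.0012, -0.4702]
```

View pics/w2.png

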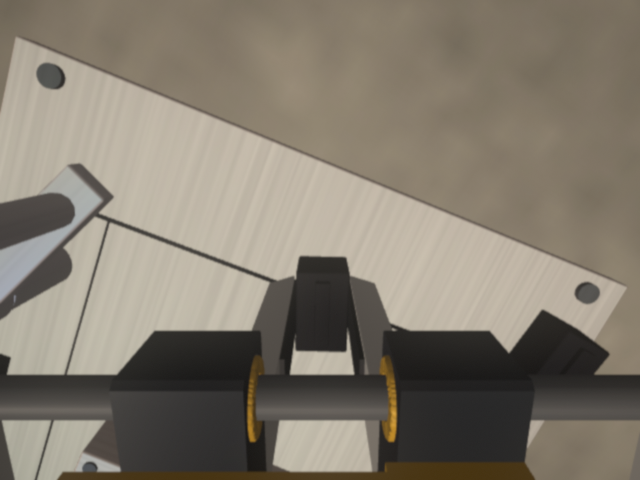

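```bash
python3 - <<'E'
from h import *
delta(pose(461,340,95,2.13)); delta(pose(461,340,17,2.13))
E
python3 -m pendant '[{"claw":0.0,"delta_pos":[0,0,-0.06],"rotation":[0,0,0]},{"claw":0.0,"delta_pos":[0.03,0.005,-0.09],"rotation":[0,0,0]},{"claw":0.0,"delta_pos":[0.09,0.012,-0.09],"rotation":[0,0,0]},{"claw":0.0,"delta_pos":[0.15,0.02,-0.09],"rotation":[0,0,0]},{"claw":0.0,"delta_pos":[0.21,0.028,-0.09],"rotation":[0,0,0]},{"claw":0.0,"delta_pos":[0.275,0.0355,-0.09],"rotation":[0,0,0]},{"claw":0.0,"delta_pos":[0.275,0.0355,-0.09],"rotation":[0,0,0]},{"claw":0.0,"delta_pos":[0.275,0.0355,-0.09],"rotation":[0,0,0]}]'
python3 - <<'E'
from h import *
s=manip.read_state(); im=manip.camera("wrist"); cv2.imwrite("pics/w3.png",im[:,:,::-1]); T=tool(s); 
tp=[[523.2,386.2,35],[505.4,269.3,35],[400,293.5,35],[417,404.4,35]]
print(s["joints"],proj("wrist",tp,T),proj("wrist",[461,340,35],T))
delta(pose(461,340,17,2.13))
E
```

```text
d [0.275, 0.0354, -0.0782] rot [0.0028, 0.0006, -0.0002]
d [0.2751, 0.0352, -0.0002] rot [0.0028, 0.0006, -0.0002]
clock: 4.5
eef_pos: [461.1, 339.8, 106.6]
eef_rot: [3.139, 0.001, 2.13]
wrist_force: [1.6, 0.3, -0.4]
finger_gap: 21.8
[ 5.71512103e-01  4.45869238e-01  1.56243308e+00 -9.00462506e-04
  1.13080058e+00  1.23725129e-02] [[445.82444216 243.82007803]
 [322.4152093  371.69671268]
 [201.54645917 264.09393072]
 [317.10236578 124.63457115]] [[322.34768327 253.33053827]]
d [0.001, -0.0002, 0.0897] rot [0.0025, 0.0008, -0.0008]
```

View pics/w3.png

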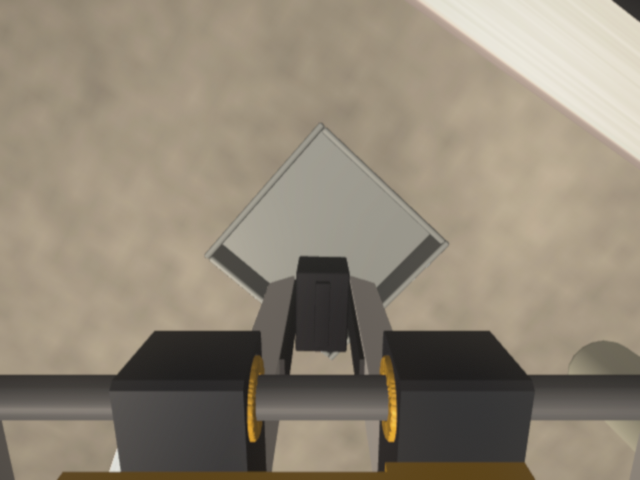

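```bash
python3 - <<'E'
from h import *
s=manip.read_state();T=tool(s)
b=back("wrist",[[321,123],[207,256],[448,243],[333,358]],35,T);print(b,b.mean(0))
p=back("top",[[126,187]],130)[0];p2=back("top",[[148,208]],0)[0];print("bottle",p,p2,(np.linalg.inv(T)@np.r_[p,1])[:3])
delta(pose(b[:,0].mean(),b[:,1].mean(),19,2.13))
E
```

```text
[[418.89158357 405.86748177  35.        ]
 [400.72909894 299.53975877  35.        ]
 [524.47678176 386.71320067  35.        ]
 [506.26038685 281.19752466  35.        ]] [462.58946278 343.32949146  35.        ]
bottle [691.4781427  362.60679188 130.        ] [685.88245557 361.0286288    0.        ] [-102.04043687  207.50445999  -22.73904562]
d [0.003, 0.0029, 0.0877] rot [0.0025, 0.0008, -0.0008]
```

```bash
python3 -m pendant '[{"claw":0.0,"delta_pos":[0.003,0.003,0.05],"rotation":[0,0,0]},{"claw":0.0,"delta_pos":[0.003,0.003,0.086],"rotation":[0,0,0]},{"claw":0.0,"delta_pos":[0.003,0.003,0.088],"rotation":[0,0,0]},{"claw":0.05,"delta_pos":[0.003,0.003,0.088],"rotation":[0,0,0]},{"claw":0.05,"delta_pos":[0.003,0.003,0.088],"rotation":[0,0,0]},{"claw":0.05,"delta_pos":[0.003,0.003,0.088],"rotation":[0,0,0]},{"claw":0.05,"delta_pos":[0.003,0.003,0.03],"rotation":[0,0,0]},{"claw":0.05,"delta_pos":[0.003,0.003,-0.03],"rotation":[0,0,0]},{"claw":0.05,"delta_pos":[0.003,0.003,-0.09],"rotation":[0,0,0]}]'
python3 - <<'E'
from h import *
s=manip.read_state(); im=manip.camera("wrist"); cv2.imwrite("pics/w4.png",im[:,:,::-1]); T=tool(s)
E
```

```text
clock: 5.68
eef_pos: [462.0, 343.2, 199.3]
eef_rot: [3.138, 0.001, 2.129]
wrist_force: [0.2, 1.0, 0.9]
finger_gap: 49.9
```

View pics/w4.png

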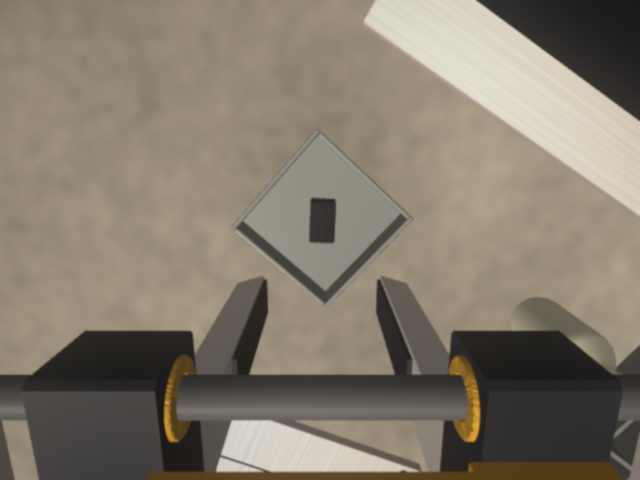

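```bash
python3 - <<'E'
from h import *
w=J2W(JIG,[-120,8,0])[0];print(w)
delta(pose(w[0],w[1],230,1.7455))
E
```

```text
[ 592.51332169 -106.04351182    0.        ]
d [-0.4503, -0.1294, -0.0237] rot [0.0143, -0.0022, 0.3838]
```

```bash
python3 -m pendant '[{"claw":0.07,"delta_pos":[-0.05,-0.014,-0.031],"rotation":[0,0,0.1]},{"claw":0.07,"delta_pos":[-0.45,-0.1295,-0.031],"rotation":[0,0,0.384]},{"claw":0.07,"delta_pos":[-0.45,-0.1295,-0.031],"rotation":[0,0,0.384]},{"claw":0.07,"delta_pos":[-0.45,-0.1295,-0.031],"rotation":[0,0,0.384]},{"claw":0.07,"delta_pos":[-0.45,-0.1295,-0.031],"rotation":[0,0,0.384]},{"claw":0.07,"delta_pos":[-0.45,-0.1295,-0.031],"rotation":[0,0,0.384]},{"claw":0.07,"delta_pos":[-0.45,-0.1295,-0.031],"rotation":[0,0,0.384]},{"claw":0.07,"delta_pos":[-0.45,-0.1295,-0.031],"rotation":[0,0,0.384]},{"claw":0.07,"delta_pos":[-0.45,-0.1295,-0.031],"rotation":[0,0,0.384]},{"claw":0.07,"delta_pos":[-0.45,-0.1295,-0.031],"rotation":[0,0,0.384]}]'
python3 - <<'E'
from h import *
s=manip.read_state(); im=manip.camera("wrist"); cv2.imwrite("pics/w5.png",im[:,:,::-1]); T=tool(s); np.save("T5.npy",T);print(s["eef_pos"],s["eef_rot"])
print(proj("wrist",J2W(JIG,[[70,-90,12],[70,90,12],[-170,-145,12],[-170,145,12],[130,-145,12],[130,145,12]]),T))
E
```

```text
clock: 6.98
eef_pos: [592.1, -105.4, 237.4]
eef_rot: [3.128, -0.005, 1.745]
wrist_force: [-0.2, 0.8, 0.1]
finger_gap: 69.9
[ 592.11362415 -105.40748685  237.40213927] [ 3.12780207 -0.00500646  1.74542962]
[[430.67631815  -0.8874935 ]
 [225.70784246  -1.82194932]
 [469.41700854 260.23651215]
 [184.40421772 261.35727961]
 [499.8017485  -79.20946229]
 [155.92921704 -81.65798845]]
```

View pics/w5.png

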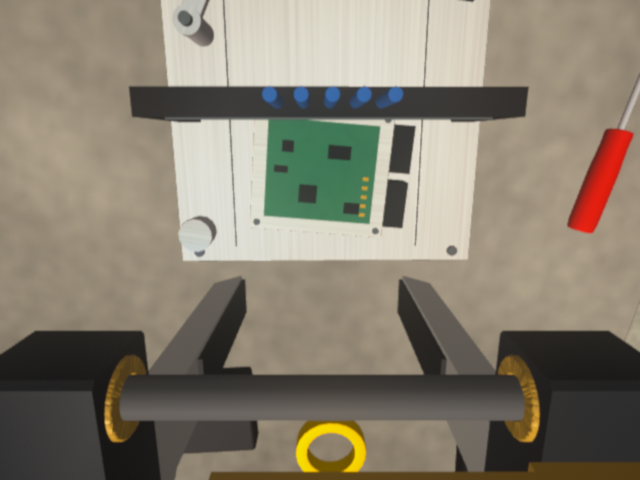

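```bash
python3 - <<'E'
from h import *
crop("pics/w5.png",235,100,435,250,4,"pics/w5c.png")
E
```

```text
(no output)
```

View pics/w5c.png

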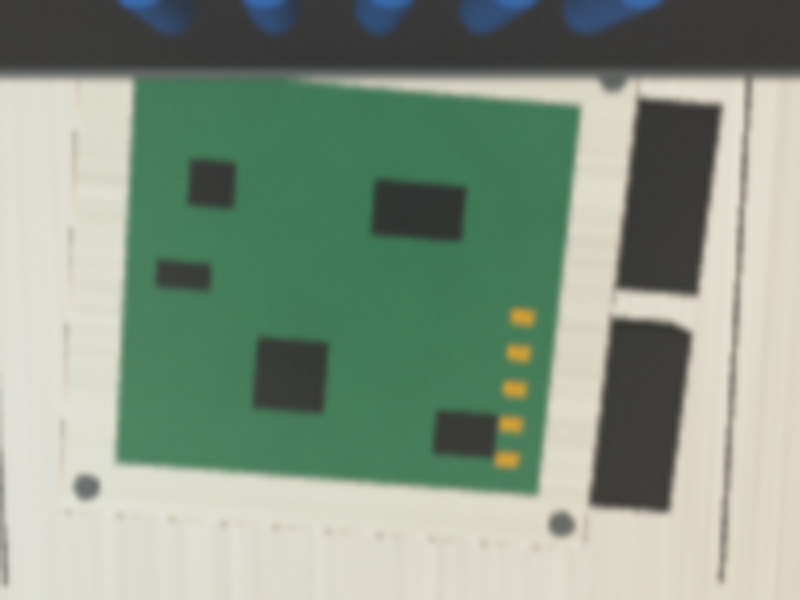

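```bash
python3 - <<'E'
from h import *
T=np.load("T5.npy")
b=back("wrist",[[251.2,228],[381.2,235.7]],47,T); q=W2J(JIG,b); d=q[0]-q[1]; print(q,np.linalg.norm(d),np.arctan2(-d[0],d[1]))
for (x,y,z,t) in [(-185,10,150,.52),(-165,10,22,.52)]:
    w=J2W(JIG,[x,y,0])[0]; delta(pose(w[0],w[1],z,1.7455,t))
E
```

```text
[[-128.12754106   70.55874812]
 [-135.69747211  -48.1121639 ]] 118.9121071011804 -0.06370296129517204
d [-0.0666, -0.0031, 0.0871] rot [0.0134, 0.515, 0.0043]
d [-0.0472, -0.0048, 0.2152] rot [0.0134, 0.515, 0.0043]
```

```bash
python3 -m pendant '[{"claw":0.07,"delta_pos":[-0.0666,-0.003,0.03],"rotation":[0.0134,0.17,0.004]},{"claw":0.07,"delta_pos":[-0.0666,-0.003,0.06],"rotation":[0.0134,0.34,0.004]},{"claw":0.07,"delta_pos":[-0.0666,-0.003,0.087],"rotation":[0.0134,0.515,0.004]},{"claw":0.07,"delta_pos":[-0.0666,-0.003,0.087],"rotation":[0.0134,0.515,0.004]},{"claw":0.07,"delta_pos":[-0.0666,-0.003,0.087],"rotation":[0.0134,0.515,0.004]}]'
python3 - <<'E'
from h import *
s=manip.read_state(); print(s["joints"],s["finger_gap"])
print("jig",W2J(JIG,s["eef_pos"]),s["eef_pos"][2],"tilt",np.arccos(-tool(s)[2,2]))
w=J2W(JIG,[-165,10,0])[0]; delta(pose(w[0],w[1],60,1.7455,.52))
w=J2W(JIG,[-165,10,0])[0]; delta(pose(w[0],w[1],22,1.7455,.52))
E
```

```text
clock: 7.65
eef_pos: [602.5, -169.5, 151.7]
eef_rot: [3.14, -0.516, 1.748]
wrist_force: [-0.4, 0.8, 1.4]
finger_gap: 70.0
[-0.50123599  0.699094    1.14181601  0.396437    1.63599343 -0.71978093] 69.97686202024094
jig [[-184.23672396    9.14913619]] 151.688035356323 tilt 0.5161581398895283
d [-0.0285, -0.001, 0.0892] rot [0.0005, 0.0038, 0.0023]
d [-0.0473, -0.001, 0.1223] rot [0.0005, 0.0038, 0.0023]
```

```bash
python3 -m pendant '[{"claw":0.07,"delta_pos":[-0.015,-0.001,0.045],"rotation":[0,0.004,0.002]},{"claw":0.07,"delta_pos":[-0.0285,-0.001,0.089],"rotation":[0,0.004,0.002]},{"claw":0.07,"delta_pos":[-0.042,-0.001,0.112],"rotation":[0,0.004,0.002]},{"claw":0.07,"delta_pos":[-0.0473,-0.001,0.1223],"rotation":[0,0.004,0.002]},{"claw":0.07,"delta_pos":[-0.0473,-0.001,0.1223],"rotation":[0,0.004,0.002]},{"claw":0.07,"delta_pos":[-0.0473,-0.001,0.1223],"rotation":[0,0.004,0.002]}]'
python3 - <<'E'
from h import *
s=manip.read_state(); print(s["joints"],s["finger_gap"])
print("jig",W2J(JIG,s["eef_pos"]),s["eef_pos"][2],"tilt",np.arccos(-tool(s)[2,2]))
for n in ("wrist","top","side"):
    im=manip.camera(n); cv2.imwrite(f"pics/{n}6.png",im[:,:,::-1])
for x in (-150,-120,-100,-60,-50,-47):
    w=J2W(JIG,[x,10,0])[0]; delta(pose(w[0],w[1],22,1.7455,.52))
crop("pics/side6.png",200,180,440,360,3,"pics/s6c.png")
E
```

```text
clock: 8.4
eef_pos: [599.2, -150.9, 23.8]
eef_rot: [3.138, -0.518, 1.748]
wrist_force: [0.6, 0.7, -0.6]
finger_gap: 70.2
[-0.48056256  0.81972077  1.25454358  0.41028096  1.413771   -0.79326508] 70.21777907583508
jig [[-165.32912005    9.17194523]] 23.831971710426743 tilt 0.5180474579290297
d [0.0128, -0.0004, 0.0084] rot [0.0015, 0.001, 0.001]
d [0.0388, -0.0004, 0.0233] rot [0.0015, 0.001, 0.001]
d [0.0562, -0.0004, 0.0332] rot [0.0015, 0.001, 0.001]
d [0.0909, -0.0004, 0.0531] rot [0.0015, 0.001, 0.001]
d [0.0996, -0.0004, 0.058] rot [0.0015, 0.001, 0.001]
d [0.1022, -0.0004, 0.0595] rot [0.0015, 0.001, 0.001]
```

View pics/wrist6.png

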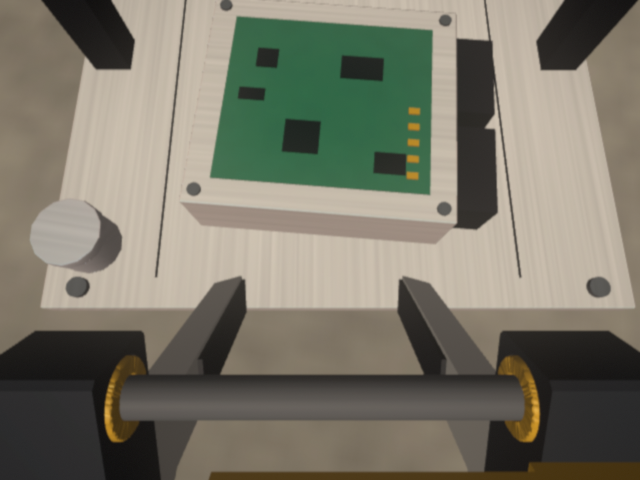

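View pics/s6c.png

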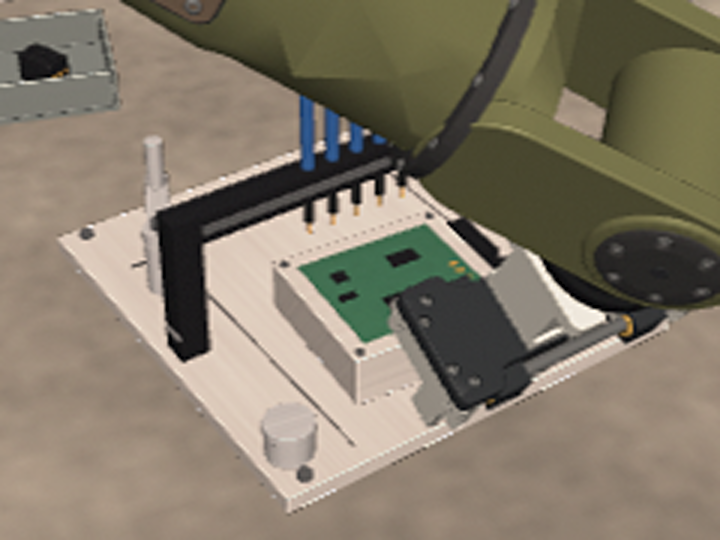

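```bash
python3 -m pendant '[{"claw":0.07,"delta_pos":[0.0064,0,0.0047],"rotation":[0.001,0.001,0.001]},{"claw":0.07,"delta_pos":[0.0128,0,0.0084],"rotation":[0.001,0.001,0.001]},{"claw":0.07,"delta_pos":[0.0182,0,0.0115],"rotation":[0.001,0.001,0.001]},{"claw":0.07,"delta_pos":[0.0236,0,0.0146],"rotation":[0.001,0.001,0.001]},{"claw":0.07,"delta_pos":[0.029,0,0.0177],"rotation":[0.001,0.001,0.001]},{"claw":0.07,"delta_pos":[0.0344,0,0.0208],"rotation":[0.001,0.001,0.001]},{"claw":0.07,"delta_pos":[0.0398,0,0.0239],"rotation":[0.001,0.001,0.001]},{"claw":0.07,"delta_pos":[0.0453,0,0.027],"rotation":[0.001,0.001,0.001]},{"claw":0.07,"delta_pos":[0.0508,0,0.0301],"rotation":[0.001,0.001,0.001]},{"claw":0.07,"delta_pos":[0.0562,0,0.0332],"rotation":[0.001,0.001,0.001]}]'
python3 - <<'E'
from h import *
s=manip.read_state(); print(s["joints"],s["finger_gap"])
print("jig",W2J(JIG,s["eef_pos"]),s["eef_pos"][2],"tilt",np.arccos(-tool(s)[2,2]))
for n in ("wrist","top","side"):
    im=manip.camera(n); cv2.imwrite(f"pics/{n}7.png",im[:,:,::-1])
for x in (-90,-80,-70,-60,-55,-50,-47):
    w=J2W(JIG,[x,10,0])[0]; print(x);delta(pose(w[0],w[1],22,1.7455,.52))
crop("pics/side7.png",200,180,440,360,3,"pics/s7c.png")
E
```

```text
clock: 9.8
eef_pos: [587.4, -86.3, 22.1]
eef_rot: [3.141, -0.52, 1.745]
wrist_force: [1.7, -3.3, 0.6]
finger_gap: 69.8
[-0.40038626  0.75517645  1.37784861  0.44357831  1.33426501 -0.7521458 ] 69.8210131085629
jig [[-99.61833112   9.6123112 ]] 22.062777625447374 tilt 0.5199851846143939
-90
d [0.0082, -0.0003, 0.0048] rot [0.0, -0.0006, 0.0003]
-80
d [0.0169, -0.0003, 0.0098] rot [0.0, -0.0006, 0.0003]
-70
d [0.0256, -0.0003, 0.0147] rot [0.0, -0.0006, 0.0003]
-60
d [0.0342, -0.0003, 0.0197] rot [0.0, -0.0006, 0.0003]
-55
d [0.0386, -0.0003, 0.0222] rot [0.0, -0.0006, 0.0003]
-50
d [0.0429, -0.0003, 0.0247] rot [0.0, -0.0006, 0.0003]
-47
d [0.0455, -0.0003, 0.0262] rot [0.0, -0.0006, 0.0003]
```

View pics/wrist7.png

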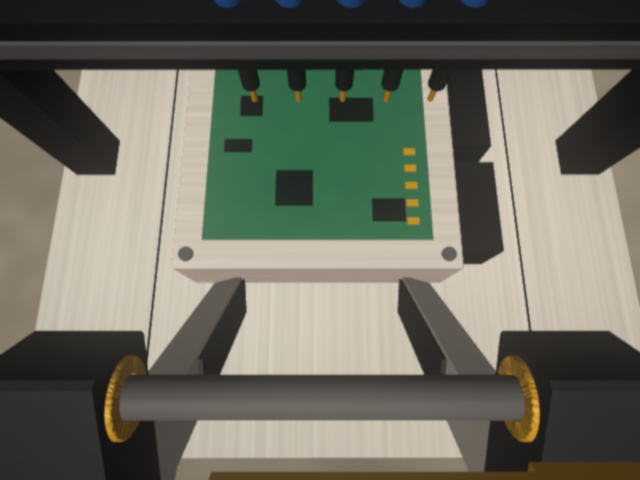

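View pics/s7c.png

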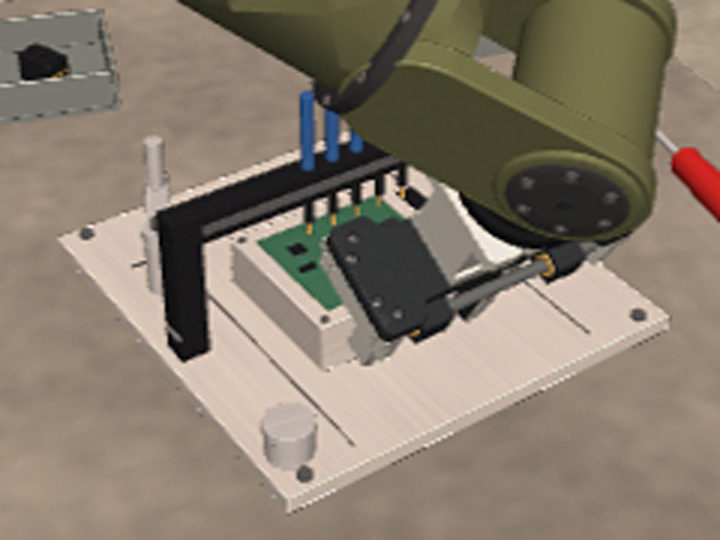

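View pics/top7.png

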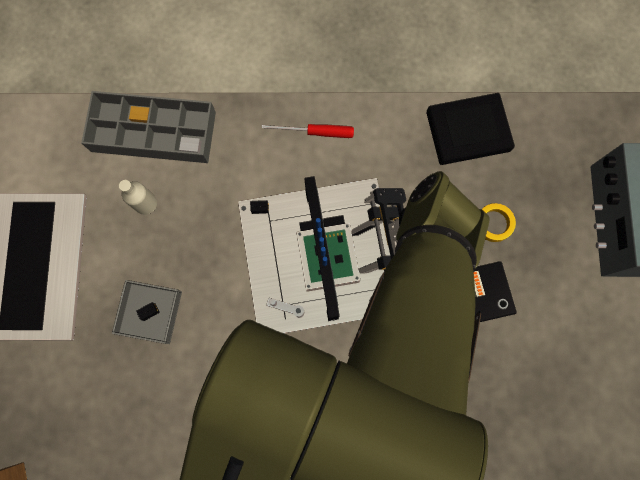

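```bash
python3 - <<'E'
from h import *
T=tool(manip.read_state())
b=W2J(JIG,back("wrist",[[174,268.5],[462.5,268.5]],47,T));print(b,b[0]-b[1])
# keyed points: rear plate edge & line check
print(proj("wrist",J2W(JIG,[[-170,-145,12],[-170,145,12],[-100,90,12],[-100,-90,12]]),T))
crop("pics/top7.png",235,175,405,335,3.5,"pics/t7c.png")
crop("pics/wrist7.png",160,240,260,300,6,"pics/w7a.png")
crop("pics/wrist7.png",390,240,490,300,6,"pics/w7b.png")
E
```

```text
[[-91.4641076   70.93860125]
 [-91.40594091 -46.97615013]] [-5.81666898e-02  1.17914751e+02]
[[675.87469067 460.50716906]
 [ 15.42331422 460.2246093 ]
 [157.63688266 300.56928445]
 [529.3396924  300.74567485]]
```

View pics/t7c.png

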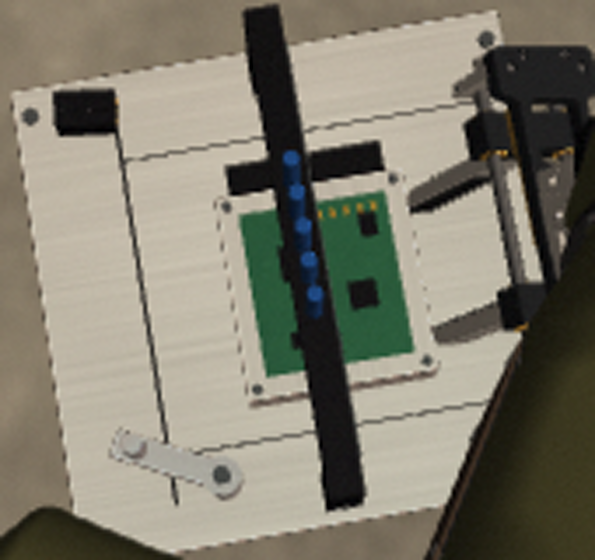

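View pics/w7a.png

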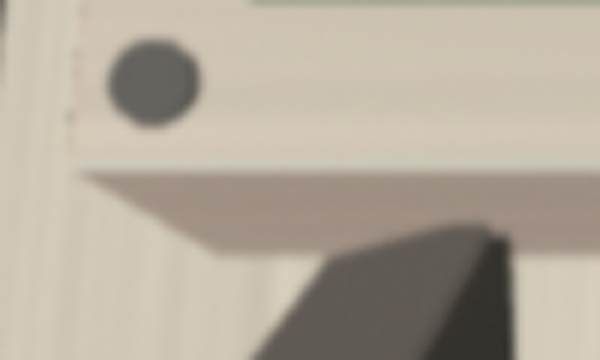

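View pics/w7b.png

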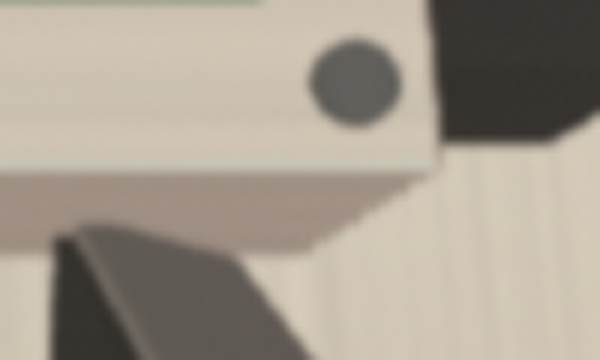

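```bash
python3 -m pendant '[{"claw":0.07,"delta_pos":[0.0042,0,0.0024],"rotation":[0,0,0]},{"claw":0.07,"delta_pos":[0.0085,0,0.0048],"rotation":[0,0,0]},{"claw":0.07,"delta_pos":[0.0128,0,0.0073],"rotation":[0,0,0]},{"claw":0.07,"delta_pos":[0.017,0,0.0098],"rotation":[0,0,0]},{"claw":0.07,"delta_pos":[0.0213,0,0.0122],"rotation":[0,0,0]},{"claw":0.07,"delta_pos":[0.0256,0,0.0147],"rotation":[0,0,0]},{"claw":0.07,"delta_pos":[0.0299,0,0.0172],"rotation":[0,0,0]},{"claw":0.07,"delta_pos":[0.0342,0,0.0197],"rotation":[0,0,0]},{"claw":0.07,"delta_pos":[0.0377,0,0.0217],"rotation":[0,0,0]},{"claw":0.07,"delta_pos":[0.0412,0,0.0237],"rotation":[0,0,0]}]'
python3 - <<'E'
from h import *
s=manip.read_state(); print(s["joints"],s["finger_gap"])
T=tool(s);print("jig",W2J(JIG,s["eef_pos"]),s["eef_pos"][2],"tilt",np.arccos(-T[2,2])); np.save("T8.npy",T)
for n in ("wrist","top","side"):
    im=manip.camera(n); cv2.imwrite(f"pics/{n}8.png",im[:,:,::-1])
crop("pics/top8.png",235,175,405,335,3.5,"pics/t8c.png")
E
```

```text
clock: 11.2
eef_pos: [579.0, -39.1, 22.0]
eef_rot: [3.141, -0.521, 1.746]
wrist_force: [1.2, -2.3, 1.0]
finger_gap: 70.1
[-0.33604605  0.71411334  1.45241068  0.46989033  1.28116482 -0.71776155] 70.14265591105423
jig [[-51.71176105   9.65478378]] 22.01803480541134 tilt 0.5205583950452625
```

View pics/t8c.png

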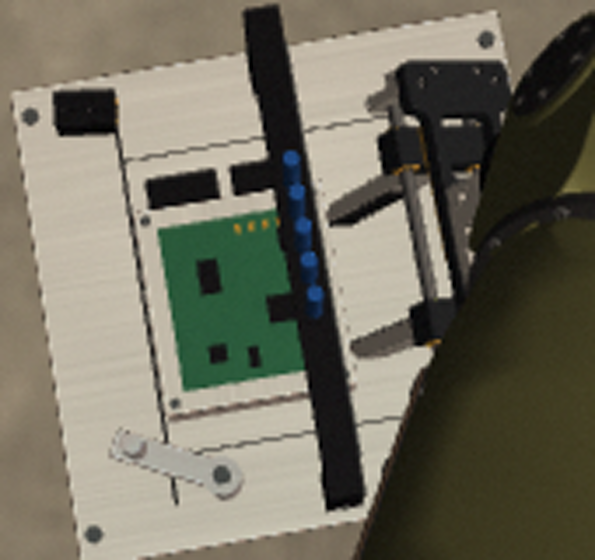

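View pics/wrist8.png

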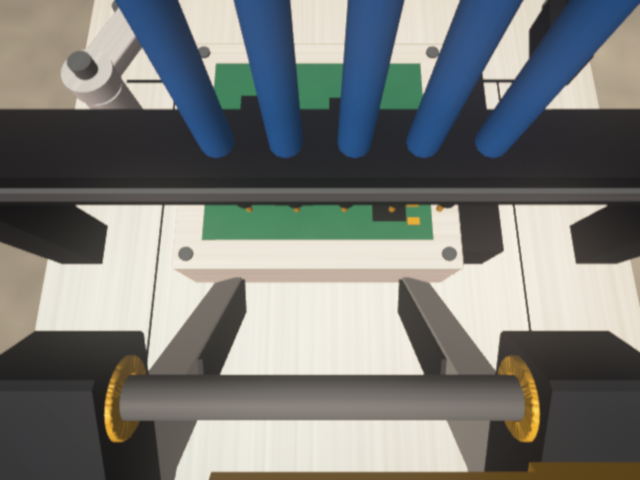

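View pics/side8.png

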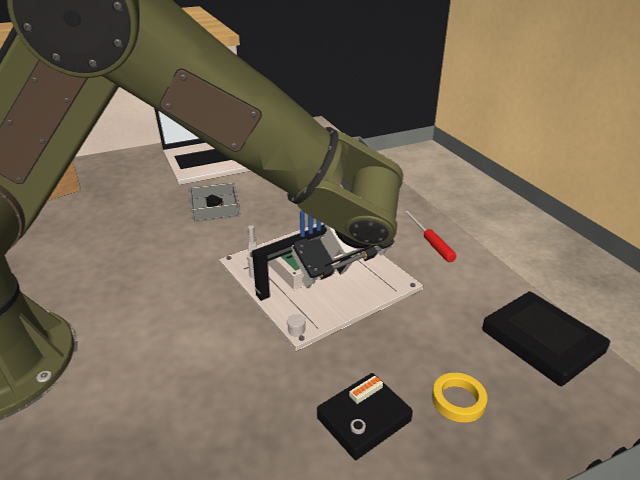

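```bash
python3 - <<'E'
from h import *
T=np.load("T8.npy")
print(proj("wrist",J2W(JIG,[[70,85,12],[70,-85,12],[70,-60,47],[65,-45,47],[-44,-45,47],[-44,70,47],[70,0,47],[65,0,47],[60,0,47]]),T))
crop("pics/wrist8.png",100,20,220,110,6,"pics/w8a.png")
crop("pics/wrist8.png",420,20,540,110,6,"pics/w8b.png")
E
```

```text
[[189.52848192  83.09352416]
 [491.49512705  83.25469393]
 [468.22131199  37.2044903 ]
 [437.87228931  45.87551102]
 [457.7866597  269.39177539]
 [176.16755015 269.26180834]
 [343.72438483  37.13581806]
 [343.86921505  45.82397601]
 [344.01601064  54.63003372]]
```

View pics/w8a.png

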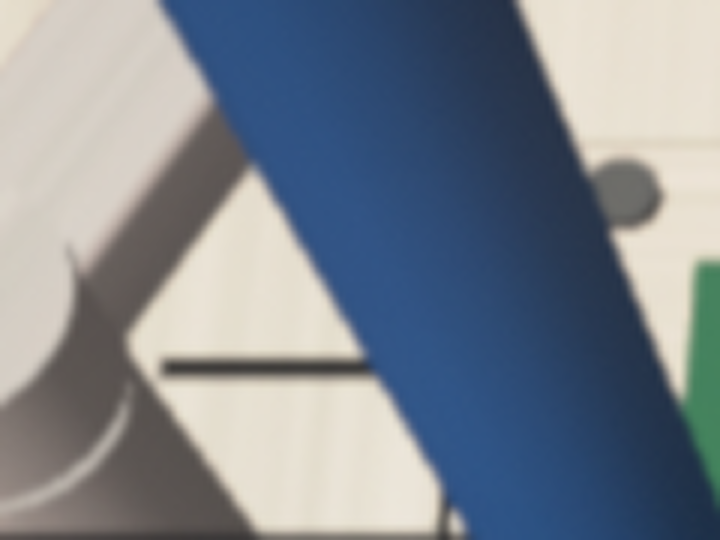

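View pics/w8b.png

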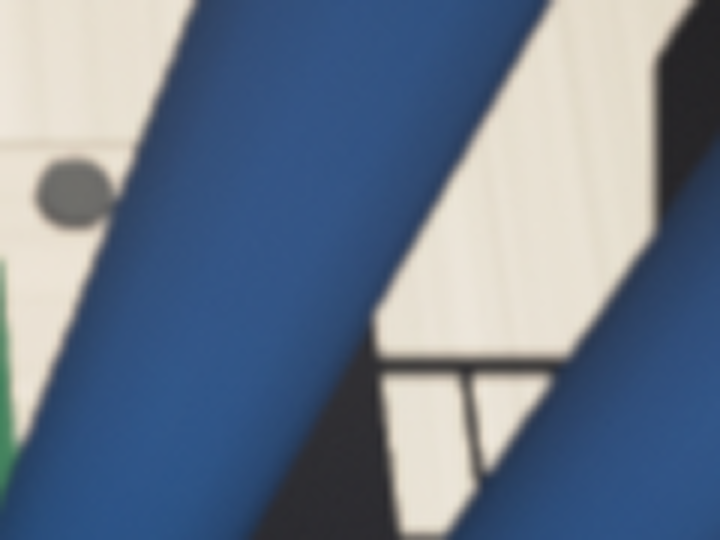

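```bash
python3 -m pendant '[{"claw":0.07,"delta_pos":[0.001,0,0.0006],"rotation":[0,0,0]},{"claw":0.07,"delta_pos":[0.002,0,0.0012],"rotation":[0,0,0]},{"claw":0.07,"delta_pos":[0.003,0,0.0017],"rotation":[0,0,0]},{"claw":0.07,"delta_pos":[0.004,0,0.0023],"rotation":[0,0,0]},{"claw":0.07,"delta_pos":[0.004,0,0.0023],"rotation":[0,0,0]}]'
python3 - <<'E'
from h import *
s=manip.read_state()
T=tool(s);print("jig",W2J(JIG,s["eef_pos"]),s["eef_pos"][2],"tilt",np.arccos(-T[2,2])); np.save("T9.npy",T)
im=manip.camera("wrist"); cv2.imwrite(f"pics/wrist9.png",im[:,:,::-1])
print(proj("wrist",J2W(JIG,[[70,85,12],[70,-85,12],[70,0,47],[65,0,47]]),T))
im=cv2.imread("pics/wrist9.png"); a=cv2.resize(im[20:110,100:220],None,fx=3.2,fy=6,interpolation=2);b=cv2.resize(im[20:110,420:540],None,fx=3.2,fy=6,interpolation=2)
cv2.imwrite("pics/w9.png",np.hstack([a,b]))
E
```

```text
clock: 11.98
eef_pos: [578.1, -34.3, 22.0]
eef_rot: [-3.142, -0.521, 1.746]
wrist_force: [1.1, -2.9, -0.2]
finger_gap: 70.0
jig [[-46.8751228    9.70940265]] 22.000847693574887 tilt 0.5210567169885485
[[189.01997654  90.55663554]
 [492.6292312   90.79130864]
 [344.07069358  45.58270014]
 [344.21438441  54.3797421 ]]
```

View pics/w9.png

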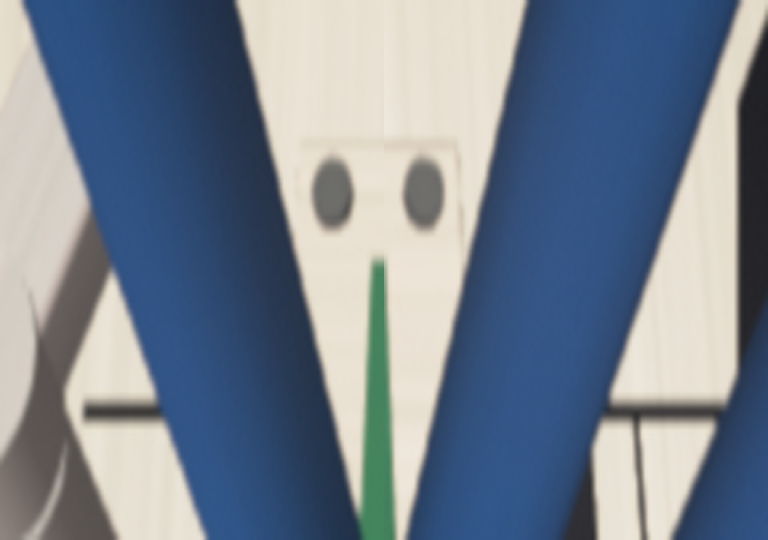

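```bash
python3 -m pendant '[{"claw":0.07,"delta_pos":[-0.0087,0,-0.005],"rotation":[0,0,0]},{"claw":0.07,"delta_pos":[-0.0347,0,-0.0199],"rotation":[0,0,0]},{"claw":0.07,"delta_pos":[-0.0347,0,-0.07],"rotation":[0,0,0]},{"claw":0.07,"delta_pos":[-0.0347,0,-0.12],"rotation":[0,0,0]},{"claw":0.07,"delta_pos":[-0.0347,0,-0.18],"rotation":[0,0,0]},{"claw":0.03,"delta_pos":[-0.0347,0,-0.24],"rotation":[0,0,0]},{"claw":0.0,"delta_pos":[-0.0347,0,-0.24],"rotation":[0,0,0]},{"claw":0.0,"delta_pos":[-0.0347,0,-0.24],"rotation":[0,0,0]}]'
python3 - <<'E'
from h import *
s=manip.read_state()
T=tool(s);print("jig",W2J(JIG,s["eef_pos"]),s["eef_pos"][2])
for (x,y,z,t) in [(-100,60,240,.2),(95,105,240,0),(95,105,170,0)]:
    w=J2W(JIG,[x,y,0])[0]; delta(pose(w[0],w[1],z,1.7455,t))
E
```

```text
clock: 13.02
eef_pos: [603.8, -181.6, 211.7]
eef_rot: [-3.14, -0.522, 1.745]
wrist_force: [0.3, -0.3, -0.4]
finger_gap: 43.4
jig [[-196.34485975    9.9692772 ]] 211.74985786548433
d [0.0976, -0.05, 0.0236] rot [-0.0014, -0.3223, -0.0001]
d [0.2666, -0.095, 0.121] rot [-0.0014, -0.5223, 0.0001]
d [0.2316, -0.0949, 0.1817] rot [-0.0014, -0.5223, 0.0001]
```

```bash
python3 -m pendant '[{"claw":0.0,"delta_pos":[0.0976,-0.05,0.0236],"rotation":[0,-0.322,0]},{"claw":0.0,"delta_pos":[0.0976,-0.05,0.0236],"rotation":[0,-0.322,0]},{"claw":0.0,"delta_pos":[0.2666,-0.095,0.121],"rotation":[0,-0.522,0]},{"claw":0.0,"delta_pos":[0.2666,-0.095,0.121],"rotation":[0,-0.522,0]},{"claw":0.0,"delta_pos":[0.2666,-0.095,0.121],"rotation":[0,-0.522,0]},{"claw":0.0,"delta_pos":[0.2666,-0.095,0.121],"rotation":[0,-0.522,0]},{"claw":0.0,"delta_pos":[0.2666,-0.095,0.121],"rotation":[0,-0.522,0]},{"claw":0.0,"delta_pos":[0.2666,-0.095,0.121],"rotation":[0,-0.522,0]}]'
python3 - <<'E'
from h import *
s=manip.read_state()
T=tool(s);print("jig",W2J(JIG,s["eef_pos"]),s["eef_pos"][2],s["eef_rot"]); np.save("T10.npy",T)
for n in ("wrist","top"):
    im=manip.camera(n); cv2.imwrite(f"pics/{n}10.png",im[:,:,::-1])
print(proj("wrist",J2W(JIG,[[70,-90,12],[70,90,12],[70,-50,47],[70,70,47],[130,-145,12],[130,145,12],[85.4,89,95],[40,110,59]]),T))
E
```

```text
clock: 14.02
eef_pos: [459.9, 87.9, 239.4]
eef_rot: [-3.139, -0.0, 1.745]
wrist_force: [-0.3, -0.7, -0.2]
finger_gap: 0.3
jig [[ 94.03283376 104.91611357]] 239.43818265941277 [-3.13919756e+00 -2.08436323e-04  1.74493142e+00]
[[517.04536419 233.78209192]
 [337.88546352 233.74857251]
 [490.85587103 242.46370263]
 [360.87931437 242.43304505]
 [581.00753148 173.51111034]
 [281.78830376 173.55636629]
 [342.99076215 238.76649416]
 [317.53240982 277.47801133]]
```

View pics/wrist10.png

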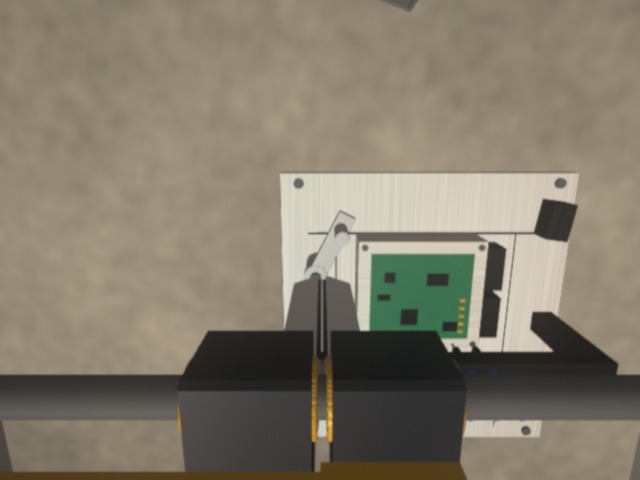

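```bash
python3 - <<'E'
from h import *
crop("pics/wrist10.png",300,195,400,270,8,"pics/w10a.png")
crop("pics/wrist10.png",440,195,540,270,8,"pics/w10b.png")
E
```

```text
(no output)
```

View pics/w10a.png

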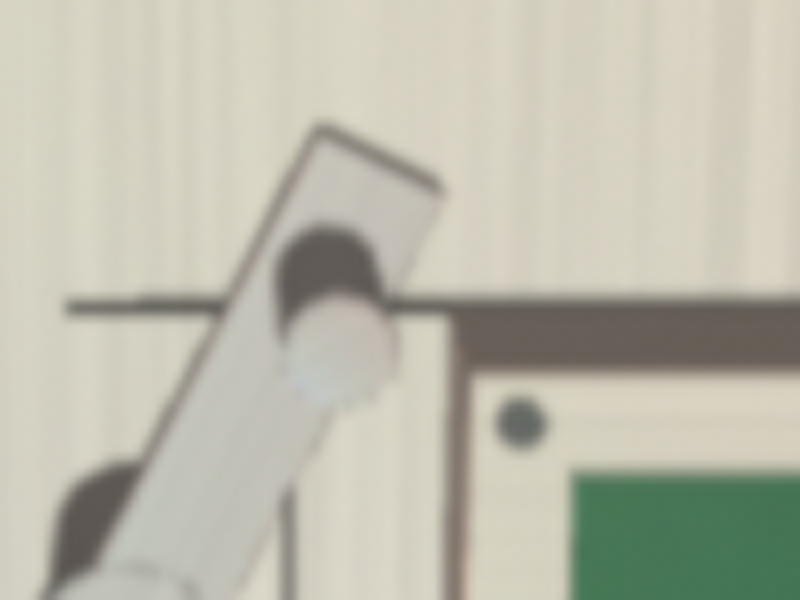

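View pics/w10b.png

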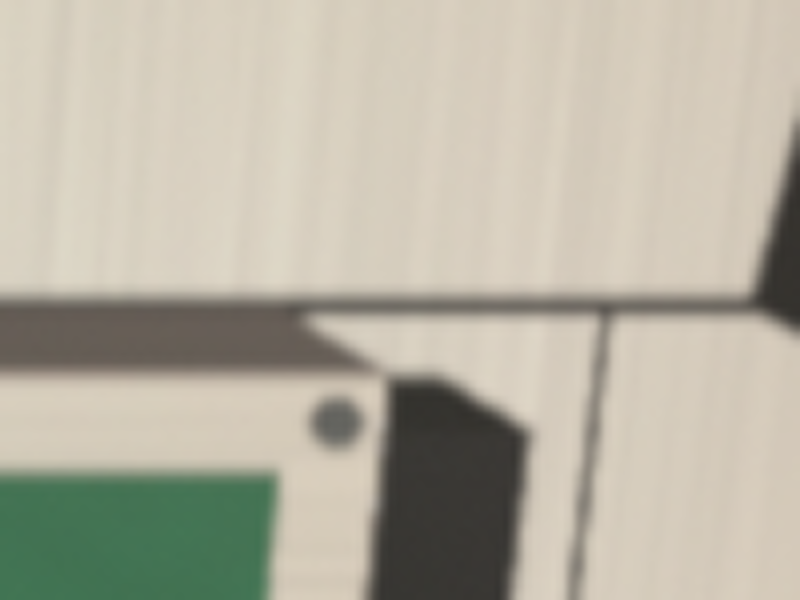

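```bash
python3 - <<'E'
from h import *
def F(q,extra=0):
    P=np.array([40+50*np.cos(q),110-50*np.sin(q)]); n=np.array([np.sin(q),np.cos(q)])
    from scipy.optimize import brentq
    f=lambda d: np.linalg.norm(np.maximum(np.abs(d*n)-[8,12.5],0))-6
    return P+(brentq(f,5,60)+extra)*n
f=F(.435,12); print(f)
for z in (239,64):
    w=J2W(JIG,[*f,0])[0]; delta(pose(w[0],w[1],z,1.7455))
w0=None
for q in (.435,.55,.7,.85,1.0,1.15,1.3,1.4,1.48,1.53):
    p=F(q); d=p-f; print(q,np.round(p,1),"rel tool", np.round([d[0],-d[1]],1))
E
```

```text
[ 98.98391477 118.28348154]
d [0.005, -0.0134, 0.0006] rot [-0.0022, -0.0003, -0.0012]
d [0.005, -0.013, 0.1756] rot [-0.0022, -0.0003, -0.0012]
0.435 [ 93.9 107.4] rel tool [-5.1 10.9]
0.55 [ 93.5 101.6] rel tool [-5.5 16.7]
0.7 [91.4 93.4] rel tool [-7.6 24.9]
0.85 [87.  84.7] rel tool [-12.   33.5]
1.0 [81.  76.9] rel tool [-18.   41.4]
1.15 [74.4 70.6] rel tool [-24.6  47.7]
1.3 [67.4 65.7] rel tool [-31.6  52.6]
1.4 [62.5 63.1] rel tool [-36.5  55.1]
1.48 [58.5 61.5] rel tool [-40.5  56.8]
1.53 [56.  60.6] rel tool [-42.9  57.7]
```

```bash
python3 -m pendant '[{"claw":0.0,"delta_pos":[0.005,-0.0134,0.03],"rotation":[-0.002,0,-0.001]},{"claw":0.0,"delta_pos":[0.005,-0.0133,0.09],"rotation":[-0.002,0,-0.001]},{"claw":0.0,"delta_pos":[0.005,-0.013,0.14],"rotation":[-0.002,0,-0.001]},{"claw":0.0,"delta_pos":[0.005,-0.013,0.17],"rotation":[-0.002,0,-0.001]},{"claw":0.0,"delta_pos":[0.005,-0.013,0.1755],"rotation":[-0.002,0,-0.001]},{"claw":0.0,"delta_pos":[0.005,-0.013,0.1755],"rotation":[-0.002,0,-0.001]}]'
python3 - <<'E'
from h import *
s=manip.read_state()
T=tool(s);print("jig",W2J(JIG,s["eef_pos"]),s["eef_pos"][2],s["eef_rot"])
im=manip.camera("wrist"); cv2.imwrite(f"pics/wrist11.png",im[:,:,::-1])
E
```

```text
clock: 14.88
eef_pos: [446.4, 90.1, 64.7]
eef_rot: [3.141, -0.0, 1.745]
wrist_force: [0.7, -0.4, -0.1]
finger_gap: 0.9
jig [[ 98.54659322 117.79880548]] 64.74385068285525 [ 3.14130355e+00 -2.11654094e-04  1.74461220e+00]
```

View pics/wrist11.png

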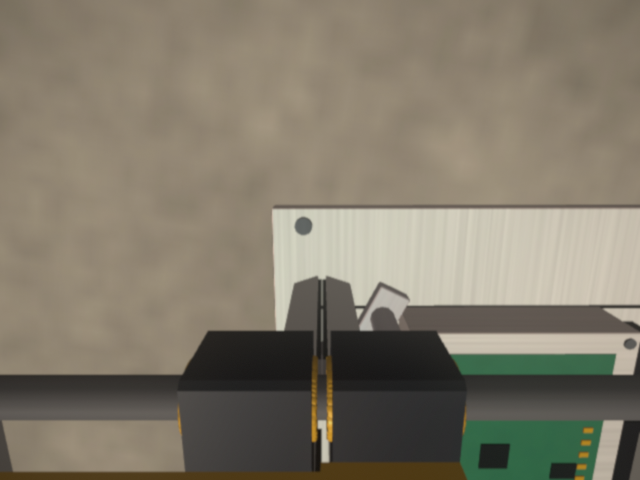

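```bash
python3 -m pendant '[{"claw":0.0,"delta_pos":[-0.0045,0.0105,0],"rotation":[0,0,0]},{"claw":0.0,"delta_pos":[-0.005,0.016,0],"rotation":[0,0,0]},{"claw":0.0,"delta_pos":[-0.007,0.0245,0],"rotation":[0,0,0]},{"claw":0.0,"delta_pos":[-0.0115,0.033,0],"rotation":[0,0,0]},{"claw":0.0,"delta_pos":[-0.0175,0.041,0],"rotation":[0,0,0]},{"claw":0.0,"delta_pos":[-0.024,0.047,0],"rotation":[0,0,0]},{"claw":0.0,"delta_pos":[-0.031,0.052,0],"rotation":[0,0,0]},{"claw":0.0,"delta_pos":[-0.031,0.052,0],"rotation":[0,0,0]}]'
python3 - <<'E'
from h import *
s=manip.read_state()
T=tool(s);print("jig",W2J(JIG,s["eef_pos"]),s["eef_pos"][2],s["eef_rot"])
for n in ("wrist","side"):
    im=manip.camera(n); cv2.imwrite(f"pics/{n}12.png",im[:,:,::-1])
crop("pics/side12.png",200,180,440,360,3,"pics/s12c.png")
E
```

```text
clock: 15.92
eef_pos: [503.6, 68.2, 65.3]
eef_rot: [3.14, 0.0, 1.744]
wrist_force: [-1.1, -0.3, -0.5]
finger_gap: 0.7
jig [[67.00665116 65.23856418]] 65.2595524753416 [3.13989760e+00 2.10916771e-05 1.74415306e+00]
```

View pics/wrist12.png

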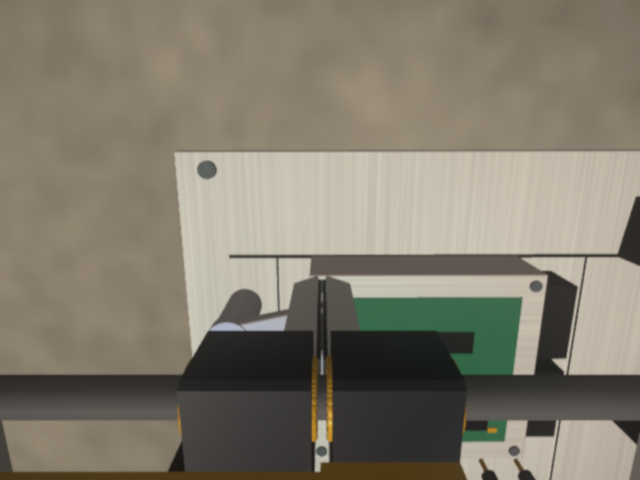

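View pics/s12c.png

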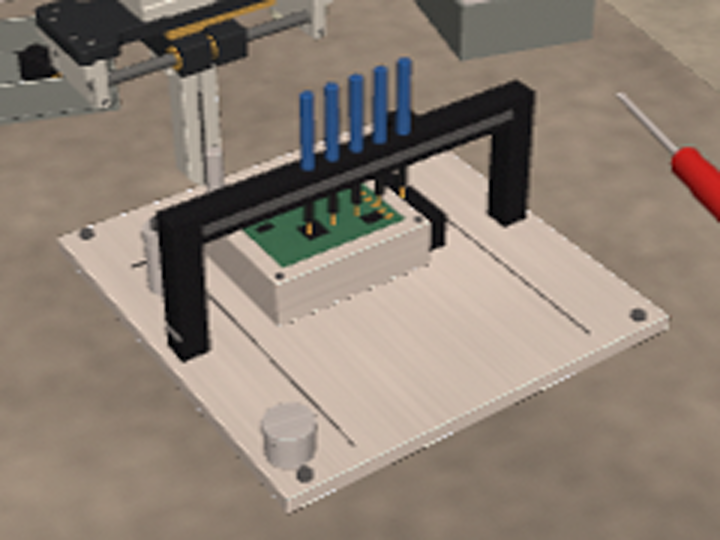

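```bash
python3 -m pendant '[{"claw":0.0,"delta_pos":[-0.003,0.0015,0],"rotation":[0,0,0]},{"claw":0.0,"delta_pos":[-0.006,0.0028,0],"rotation":[0,0,0]},{"claw":0.0,"delta_pos":[-0.0085,0.0038,0],"rotation":[0,0,0]},{"claw":0.0,"delta_pos":[-0.0105,0.0045,0],"rotation":[0,0,0]},{"claw":0.0,"delta_pos":[-0.0120,0.005,0],"rotation":[0,0,0]},{"claw":0.0,"delta_pos":[-0.0120,0.005,0],"rotation":[0,0,0]}]'
python3 - <<'E'
from h import *
s=manip.read_state()
T=tool(s);print("jig",W2J(JIG,s["eef_pos"]),s["eef_pos"][2],s["wrist_force"])
for n in ("wrist","top"):
    im=manip.camera(n); cv2.imwrite(f"pics/{n}13.png",im[:,:,::-1])
crop("pics/top13.png",235,175,405,335,3.5,"pics/t13c.png")
E
```

```text
clock: 16.77
eef_pos: [510.1, 57.6, 65.2]
eef_rot: [3.14, -0.0, 1.744]
wrist_force: [-1.0, 1.2, 0.8]
finger_gap: 0.3
jig [[55.50701358 60.68990233]] 65.22787363995022 [-1.01346372  1.18606224  0.78409267]
```

View pics/t13c.png

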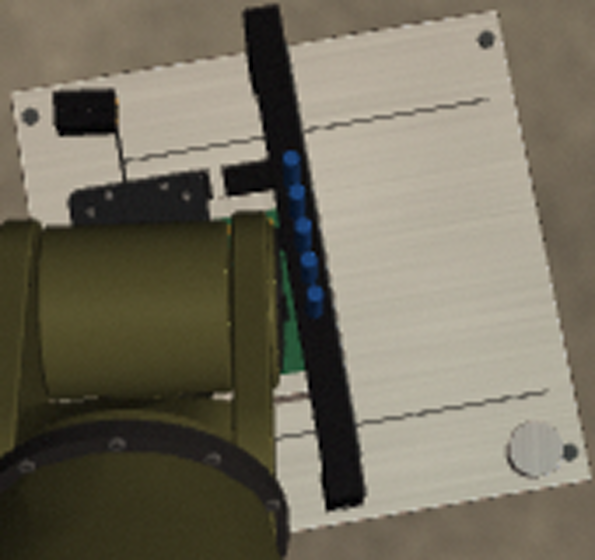

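```bash
python3 -m pendant '[{"claw":0.0,"delta_pos":[0.015,0,0],"rotation":[0,0,0]},{"claw":0.0,"delta_pos":[0.035,0,0],"rotation":[0,0,0]},{"claw":0.0,"delta_pos":[0.04,0,-0.05],"rotation":[0,0,0]},{"claw":0.0,"delta_pos":[0.04,0,-0.11],"rotation":[0,0,0]},{"claw":0.0,"delta_pos":[0.04,0,-0.16],"rotation":[0,0,0]},{"claw":0.0,"delta_pos":[0.04,0,-0.16],"rotation":[0,0,0]}]'
python3 - <<'E'
from h import *
s=manip.read_state()
T=tool(s);print("jig",W2J(JIG,s["eef_pos"]),s["eef_pos"][2],s["wrist_force"]); np.save("T14.npy",T)
im=manip.camera("wrist"); cv2.imwrite(f"pics/wrist14.png",im[:,:,::-1])
print(proj("wrist",J2W(JIG,[[40,60,95],[40+50*np.cos(1.45),110-50*np.sin(1.45),95],[70,90,12]]),T))
E
```

```text
clock: 17.62
eef_pos: [504.3, 97.9, 229.0]
eef_rot: [3.133, 0.0, 1.745]
wrist_force: [-0.9, 0.3, -0.5]
finger_gap: 0.2
jig [[96.22528646 59.45515486]] 229.0158918844316 [-0.85165519  0.32516981 -0.54458346]
[[320.65540409 298.98234462]
 [320.19634567 291.97645933]
 [289.548165   238.27905796]]
```

View pics/wrist14.png

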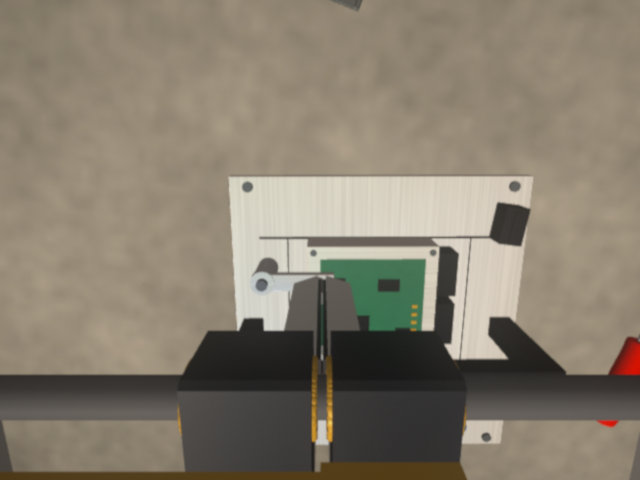

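```bash
python3 -m pendant '[{"claw":0.0,"delta_pos":[-0.02,-0.04,-0.02],"rotation":[0.008,0,0]},{"claw":0.0,"delta_pos":[-0.02,-0.1,-0.02],"rotation":[0.008,0,0]},{"claw":0.0,"delta_pos":[-0.02,-0.11,-0.02],"rotation":[0.008,0,0]},{"claw":0.0,"delta_pos":[-0.02,-0.11,-0.02],"rotation":[0.008,0,0]}]'
python3 - <<'E'
from h import *
s=manip.read_state()
T=tool(s);print("jig",W2J(JIG,s["eef_pos"]),s["eef_pos"][2],s["wrist_force"]); np.save("T15.npy",T)
for n in ("wrist","top"):
    im=manip.camera(n); cv2.imwrite(f"pics/{n}15.png",im[:,:,::-1])
print(proj("wrist",J2W(JIG,[[40,60,95],[40+50*np.cos(1.45),110-50*np.sin(1.45),95],[40,110,59],[70,90,12]]),T))
crop("pics/wrist15.png",340,210,500,330,5,"pics/w15a.png")
crop("pics/top15.png",100,165,405,345,2.6,"pics/t15c.png")
E
```

```text
clock: 18.18
eef_pos: [398.4, 59.2, 245.4]
eef_rot: [-3.138, 0.0, 1.745]
wrist_force: [1.0, -0.8, 0.3]
finger_gap: 0.5
jig [[ 76.43019217 170.41012025]] 245.43718027297385 [ 0.97643144 -0.84252704  0.3371556 ]
[[455.98175499 269.4457343 ]
 [456.11922814 262.52595292]
 [389.25513701 257.11331279]
 [403.11247007 215.3557065 ]]
```

View pics/wrist15.png

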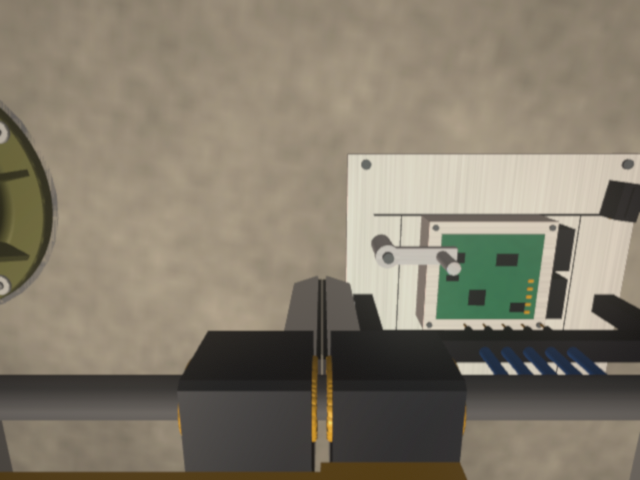

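View pics/w15a.png

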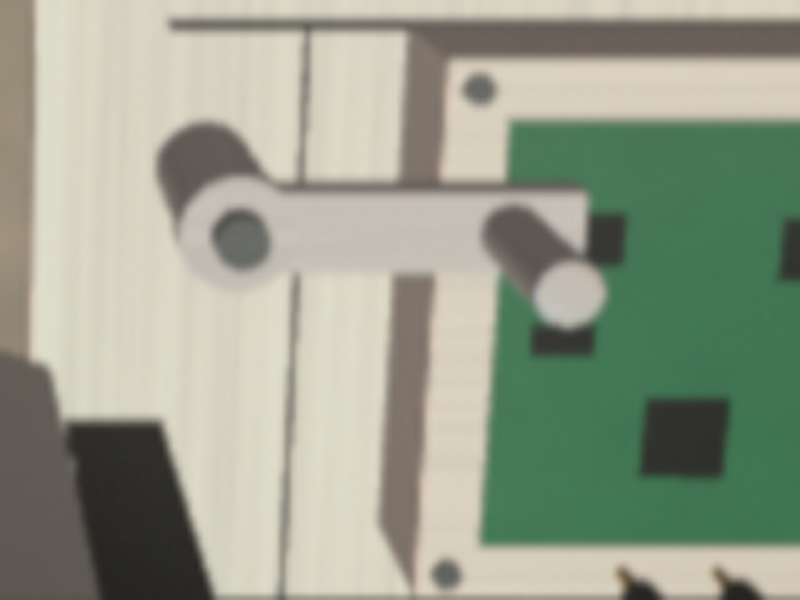

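View pics/t15c.png

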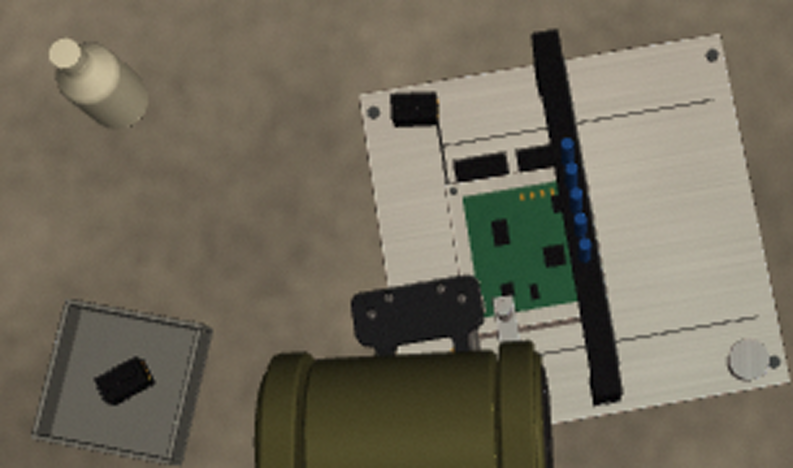

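```bash
python3 -m pendant '[{"claw":0.0,"delta_pos":[0,0,0],"rotation":[0,0,0]},{"claw":0.0,"delta_pos":[0,0,0],"rotation":[0,0,0]}]'; python3 -c "
from cell import manip
print(manip.sign_off())"
```

```text
clock: 18.52
eef_pos: [399.6, 59.3, 245.0]
eef_rot: [-3.136, 0.0, 1.745]
wrist_force: [0.2, 0.0, -0.3]
finger_gap: 0.3
the job is handed in; nothing more can be done
None
```

I cleared the plug into the tray, slid the unit to the cross line and swung the keeper to its stop, then handed the job in at 18.5 s. The sign-off gives no verdict, so this rests on my own last checks.

- **Plug:** the last overhead picture shows it lying near the middle of the tray, let go.
- **Unit:** I pushed it with the two open fingers, tilted about 30° to keep clear of the crossbar and probes. Both front corners measured within about 1 mm of the line, square to it. The unit's middle is about 2 mm off the plate's middle line.
- **Keeper:** the pin was found about where the 1.57 rad stop puts it, at roughly 1.55 rad or more. The fingers were clear of everything when I handed in.
- **Probes and bystanders:** I saw no contact with the probes and no high forces. The spare plug, tin and bottle look unmoved in the last pictures. I did not measure their positions again, and the interface box and tape roll were not in the last close-up.

My first measurements of the plug (wrist against top camera) and of the line (predicted against seen) disagreed by 1.5–3 mm. I therefore set the final push from the gap between the unit's edge and the line in the same wrist picture.

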